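# Bolt a dish carrier onto the shaker

## Robot

A 6-joint arm with a two-finger parallel gripper is mounted at the origin on a cart in front of the work surface, level with it; the furniture and walls round the work are solid. World frame = base frame: x ahead of the robot, y to its left, z up, the work surface at z = 0. Lengths are in m, angles in rad, forces in N, time in s.
With the tool pointing down it reaches from about 0.225 to 0.875 m from the base axis. Payload 3.4 kg.
Tool frame: the origin (TCP) lies at the very end of the fingers, on their centre line; the grasp point (between the pads) lies manip.hold_point_z behind it (manip.hold_point_z is the distance from the TCP to the grasp point, in m); x points along the fingers, y is the direction in which the jaws open and shut, and the axes are right-handed (so a half turn about x gives the same grasp; the last joint's range is limited). The gripper opens to 85 mm and grips with 20 to 120 N. Pads are 22 mm wide; open, the fingers measure 114 mm over their backs; the gripper's body (76 mm by 85 mm) begins 54 mm behind the grasp point. The pads swing forward as they close: fully open they stand 13 mm farther back than shut.
Start: joints at [1.203, 0.276, 1.505, -0, 1.361, -0.121], TCP at [0.14, 0.558, 0.231] pointing down, gripper open.
Joint ranges: [-2.89, 2.89], [-0.75, 2.08], [0.22, 2.7], [-1.18, 4.32], [0.11, 2.71], [-2.7, 2.7]. Speed limits (rad/s): [2.57, 2.57, 3.14, 3.14, 3.14, 3.14].

## Interface

Orientations are given as a unit quaternion [w, x, y, z].
In Python, from rig import manip gives the robot as it stands.
- The arm moves only by the tool step_arm, never from a script. Its argument "targets" is a list of rows, each a list of 2 entries, a list of its own where there are three numbers: the shift along the tool's x, y, z in mm, then the turn about the tool's x in degrees. A call has 1 to 20 rows; each row is the pose to reach, as a shift and turn from the pose commanded when the call began, along the tool's axes at that moment; what a row does not reach only later rows make up. A row lasts 1/10 s, in which the tool goes at most 50 mm and 8.59 degrees, less where a joint would pass 70% of its speed; a pose out of reach is approached as far as the arm can. A call with a gripper value outside its range is refused whole. "grip" is the closure, from 0 (fully open) to 1 (shut), set as the call begins (left out, the last holds). The fingers move at their own pace and stop on an object; "grip_force" is the grip in N (left out, the last holds). Time passes only in rows, so rows that repeat a pose let the fingers close. It gives the time, the measured TCP pose, the force and the opening at its end, in the units of the state.
- manip.get_state(): the state, without advancing time (a new reading comes with each control period).
- manip.get_image(name): name is "scene" or "side" or "wrist"; returns a dict with "image" (420x560x3 uint8, red, green, blue), "fx", "fy", "cx", "cy" (pixels), "pose" (4x4, takes a point from camera to world coordinates). Camera axes: x right, y down, z forward; pixel columns grow to the right and rows downward; lengths in m; the calibration is good to about 2 mm. A picture is of the moment at which its call begins. There is no depth.
- manip.sign_off(): hands the job in, once; it reports no verdict.
Trained networks look in a picture, given as the dict that the camera call returned (one of the last four; its "shot" number tells which), for a name from the list of things; names that differ only in an ending like _2 or _b are one class to them, and where a whole thing is asked for, a point or a joint stands for the part that bears it (a point fixed in the world has none). Each returns a list of dicts, best first, with "confidence" (0 to 1); they miss things now and then, are a little off and sometimes report something else, mostly with a low value. They report only what shows in the picture. A call takes as long as a camera call.
- manip.search_frame(picture, thing): "xyz" ([x, y, z] in m, in world coordinates, good to about 4 mm: the middle of the surface that is visible of it).
- manip.regions_of(picture, thing): "region" (420x560 bool, what is visible of it).
The state is a dict: "clock": time; "qpos": joint angles; "qd": joint speeds; "effort": joint torques, N m; "position": TCP position; "ee_rot": TCP orientation; "contact_force": force on the tool from outside, world axes, zero at the start; "moment": the same for the moment, N m; "width": finger opening in m.
Only numpy, scipy, OpenCV 4.12 (cv2) and the standard library are available. Lean on these libraries where they do the work, as an engineer would, in place of code of your own. Each camera call takes 0.05 s, during which the arm holds its last target.

## Task

Lock the petri dish carrier onto the bench shaker: draw back the bolt by its red knob, set the carrier flat down in the bay on the shaker's platform with its steel keeper towards the bolt, then slide the bolt fully home through the keeper. Keep the carrier upright all the while, and leave the other things on the bench undisturbed.

Things in the scene. Friction and masses are not known exactly. Their poses are not given: they have to be found in the camera images.
- shaker: Fixed bench shaker, white body, blue platform 130 x 290 mm whose top is 50 mm above the worktop. Origin: centre of its underside; y along its length from the bolt (-y end) to the bay (+y end). The bolt's barrel is 25 mm wide, its top 20 mm above the platform.
- bay (a point): Centre of the bay's floor, on the platform; axes as shaker. Bay 78 mm (x) by 151 mm (y) between rails 12 mm high with outward flared lips up to 20 mm. Its -y end has only two short stops with a 44 mm gap for bolt and keeper. The carrier fits with 3 mm play at each side and 2.5 mm at each end, one way round only (keeper to -y).
- bolt (a joint): Barrel bolt, a 10 mm rod 14 mm above the platform: 0 = fully drawn, 0.045 m = fully home (towards +y of the shaker); hard stops at both. It stays where left (friction about 2 N). It starts shot, in the keeper's way; below 0.02 there is room to set the carrier in. Home, its tip reaches 13 mm into the keeper.
- bolt_knob (a point): Grip centre of the bolt's upright red knob, a cylinder 16 mm across, reaching 20 mm below and 20 mm above this point, which is 44 mm above the platform and moves with the bolt. It lies on the line through the bay's centre along y, 172 mm to -y of the centre when drawn and 127 mm when home. The barrel's top is 24 mm below this point.
- bolt_tip (a point): Centre of the end face of the bolt's rod, 47 mm to +y (shaker) of the knob's axis and 30 mm below bolt_knob.
- carrier_handle (a point): Grip point on the carrier's grey upright handle plate: 10 mm thick along the carrier's y (pinch it so), 50 mm wide along its x, top 70 mm above the underside; this point is on the plate's centre line, 52 mm above the underside. Axes: z up, y along the carrier, keeper at the -y end.
- carrier_foot (a point): Centre of the underside of the loose white carrier (about 0.3 kg): base 72 x 146 mm (x, y), rim 15 mm high, two petri dishes fixed in it, tops 21 mm above the underside. Axes as carrier_handle. When seated it coincides with bay and the axes agree.
- keeper (a point): Centre of the opening of the steel keeper on the carrier's -y end: a bridge 30 mm wide (x), from 73 to 93 mm from the carrier's middle along -y, top 28 mm above the underside; opening 20 mm wide, 23 mm high, open at the bottom. This point is 14 mm above the underside and 83 mm from the middle.
- beaker_2_mid (a point): Half-way up a small clear beaker, 46 mm across and 60 mm high, a bystander: leave alone.
- tweezers: Tweezers, 14 x 124 x 10 mm, lying along their y, origin at the centre of the underside: leave alone.

How it is judged:
On the way, in this order (a step that is already met when the one before it is completed fails the run):
1. the bolt is drawn back clear of the bay (joint below 0.02 m) (value of joint bolt below 0.02 m), for 0.2 s.
2. the carrier sits flat in the bay, keeper towards the bolt (its underside centre within 7 mm of the bay's centre), with the bolt still back (distance between carrier_foot and bay below 0.007 m and angle between the z axis of carrier_foot and the z axis of bay, either way round below 0.06 rad and angle between the y axis of carrier_foot and the y axis of bay, either way round below 0.12 rad and value of joint bolt below 0.03 m), for 0.2 s.
3. the bolt is home in the keeper (joint above 0.040 m) (value of joint bolt above 0.04 m and distance between carrier_foot and bay below 0.007 m and angle between the z axis of carrier_foot and the z axis of bay, either way round below 0.06 rad and angle between the y axis of carrier_foot and the y axis of bay, either way round below 0.12 rad), for 0.2 s.
At the end, for the whole second after the job is handed in: The carrier sits flat in the bay (underside centre within 7 mm of the bay's centre, level within 0.06 rad, lined up within 0.12 rad) and the bolt is home through its keeper (joint above 0.040 m of 0.045) (all of step 3); the robot touches nothing.
It fails at once if the carrier is tipped more than 0.5 rad (angle between carrier_foot's own z axis and vertical above 0.5 rad).
It fails at once if the beaker is moved more than 25 mm or tipped (distance of beaker_2_mid from where it was at the start of the episode above 0.025 m or angle between beaker_2_mid's own z axis and vertical above 0.4 rad).
It fails at once if the tweezers are moved more than 25 mm (distance of tweezers from where it was at the start of the episode above 0.025 m).
It also fails if it takes over 69 s, if anything falls off the work surface, if the arm or the gripper's body presses on something with over 40 N, if the wrist force passes 120 N, or if a joint passes its speed limit or range.

## Working session

There is one attempt and no reset: what is moved stays moved. The work goes in short steps, Python scripts to look and compute and a tool call to move; the robot and the scene stay as the last step left them, time stands still between calls to the robot, and variables do not carry over. Pictures are saved under pics/ and viewed, and the job is handed in when it is done.

Besides the shell and the picture viewer there is one more tool, called after "Call:" as name(argument=value, ...), one argument or row to a line, values as JSON. step_arm: Moves the arm, as the interface text tells. Its arguments: {"type":"object","properties":{"targets":{"type":"array"},"grip":{"type":"number"},"grip_force":{"type":"number"}},"required":["targets"]}

```bash
mkdir -p pics; ls
cat > h.py <<'E'
import numpy as np,cv2
from rig import manip
def snap(n,f):
    p=manip.get_image(n); cv2.imwrite('pics/'+f,p['image'][:,:,::-1]); return p
def ray(p,u,v):
    T=np.array(p['pose']); d=T[:3,:3]@np.array([(u-p['cx'])/p['fx'],(v-p['cy'])/p['fy'],1]); return T[:3,3],d
def atz(p,u,v,z):
    o,d=ray(p,u,v); return o+d*(z-o[2])/d[2]
def proj(p,X):
    T=np.array(p['pose']); c=T[:3,:3].T@(np.array(X)-T[:3,3]); return p['fx']*c[0]/c[2]+p['cx'],p['fy']*c[1]/c[2]+p['cy']
E
python3 - <<'E'
from h import *
print(manip.get_state(), manip.hold_point_z)
for n in ['scene','side','wrist']:
    p=snap(n,n+'0.png'); print(n,np.round(p['pose'],3).tolist(),p['fx'])
    for t in ['shaker','bolt_knob','bolt_tip','carrier_handle','carrier_foot','keeper','beaker_2_mid','tweezers']:
        try:
            r=manip.search_frame(p,t); print(t,[(np.round(q['xyz'],3).tolist(),round(q['confidence'],2)) for q in r[:2]])
        except Exception as e: print(t,e)
E
```

```text
pics
{'clock': 0.0, 'qpos': array([ 1.20300084e+00,  2.76578533e-01,  1.50614426e+00,  7.02188204e-06,
        1.36071382e+00, -1.21001716e-01]), 'qd': array([-0.00092337,  0.00083153,  0.00189186, -0.00030943,  0.00215134,
       -0.00036192]), 'effort': array([ 1.98696442e-03, -4.16767430e+01, -2.45810258e+01,  2.65678746e-04,
        1.09798802e-02,  3.20701486e-05]), 'position': array([0.14027821, 0.55706878, 0.23044468]), 'ee_rot': array([ 0.70156966,  0.08640201,  0.70188987, -0.08766597]), 'contact_force': array([-0.46145672, -1.01859831, -0.15958077]), 'moment': array([ 0.00961098,  0.01990446, -0.00097673]), 'width': 0.08558868777739928} 0.0187
scene [[-0.49, -0.497, 0.716, -0.16], [-0.872, 0.267, -0.411, 0.428], [0.013, -0.826, -0.564, 0.613], [0.0, 0.0, 0.0, 1.0]] 480.43244491501434
shaker [([0.484, 0.238, 0.048], 0.89), ([0.487, -0.165, 0.018], 0.56)]
bolt_knob []
bolt_tip [([0.509, 0.143, 0.085], 0.63)]
carrier_handle [([0.481, -0.17, 0.02], 0.76)]
carrier_foot [([0.488, -0.164, 0.018], 0.57)]
keeper [([0.486, -0.164, 0.018], 0.72)]
beaker_2_mid [([0.646, -0.089, 0.04], 0.7)]
tweezers [([0.361, 0.208, 0.008], 0.97)]
side [[0.954, -0.188, 0.232, 0.245], [-0.299, -0.628, 0.718, -0.759], [0.011, -0.755, -0.656, 0.802], [0.0, 0.0, 0.0, 1.0]] 532.2078742823948
shaker [([0.508, 0.17, 0.046], 0.59)]
bolt_knob [([0.511, 0.135, 0.088], 0.7)]
bolt_tip [([0.511, 0.134, 0.085], 0.47)]
carrier_handle [([0.485, -0.19, 0.02], 0.56)]
carrier_foot [([0.488, -0.192, 0.021], 0.92), ([0.364, 0.202, 0.005], 0.63)]
keeper [([0.485, -0.194, 0.019], 0.89)]
beaker_2_mid [([0.654, -0.108, 0.038], 0.69)]
tweezers []
wrist [[0.244, 0.933, 0.263, 0.074], [0.97, -0.235, -0.066, 0.574], [0.0, 0.271, -0.963, 0.373], [0.0, 0.0, 0.0, 1.0]] 316.26933503297244
shaker []
bolt_knob []
bolt_tip []
carrier_handle []
carrier_foot []
keeper []
beaker_2_mid []
tweezers [([0.372, 0.218, 0.008], 0.81)]
```

View pics/scene0.png

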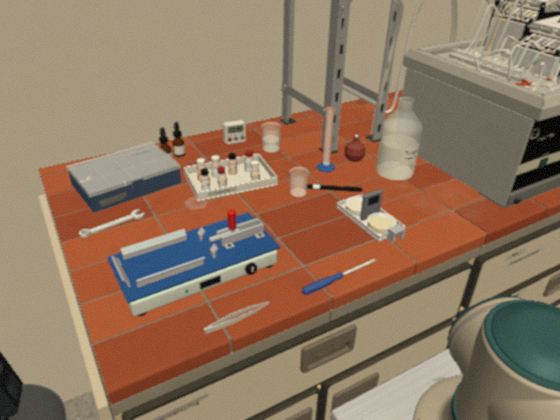

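View pics/side0.png

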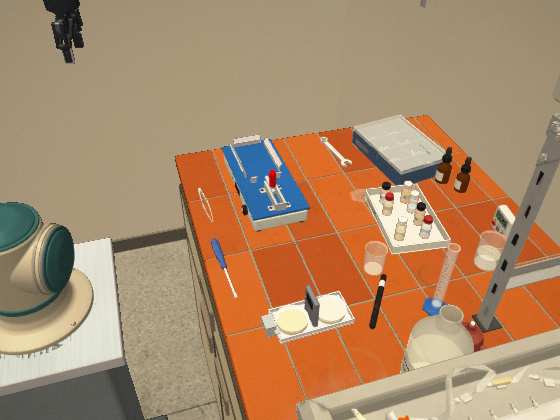

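View pics/wrist0.png

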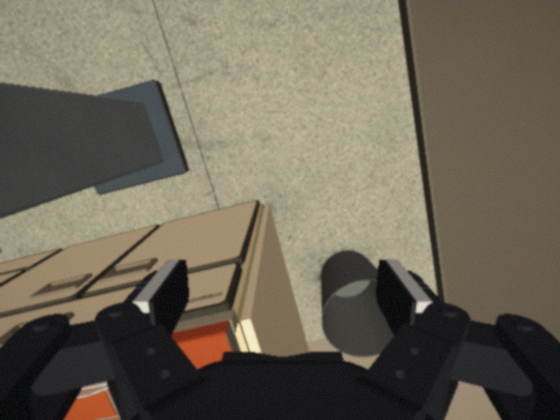

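The scene image shows the shaker with its red knob at (232,218), the bay to its left, and the carrier at (370,213) with the keeper at (395,237). The side image has the knob at (272,180), the carrier at (312,315) and the keeper at (268,322). Next I'll enlarge these to get exact poses.

Run:
```python
import cv2
a=cv2.imread('pics/scene0.png'); b=cv2.imread('pics/side0.png')
cv2.imwrite('pics/c1.png',cv2.resize(a[200:310,100:290],None,fx=4,fy=4,interpolation=cv2.INTER_CUBIC))
cv2.imwrite('pics/c2.png',cv2.resize(a[180:250,325:415],None,fx=8,fy=8,interpolation=cv2.INTER_CUBIC))
cv2.imwrite('pics/c3.png',cv2.resize(b[130:235,215:315],None,fx=5.5,fy=5.5,interpolation=cv2.INTER_CUBIC))
cv2.imwrite('pics/c4.png',cv2.resize(b[275:350,255:365],None,fx=7,fy=7,interpolation=cv2.INTER_CUBIC))
```

```text
(no output)
```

View pics/c1.png

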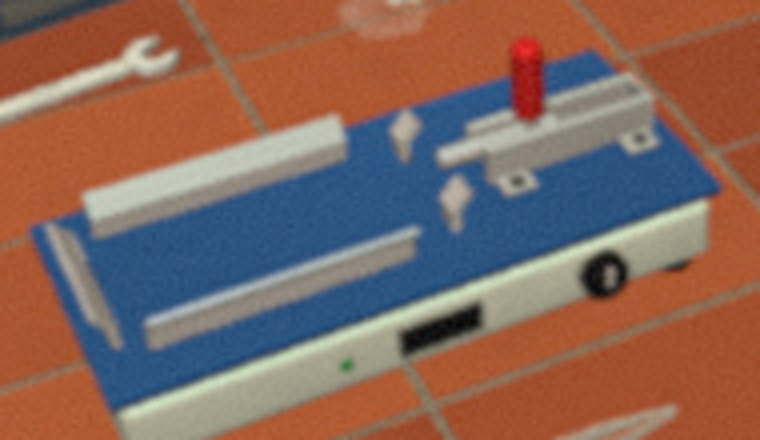

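View pics/c2.png

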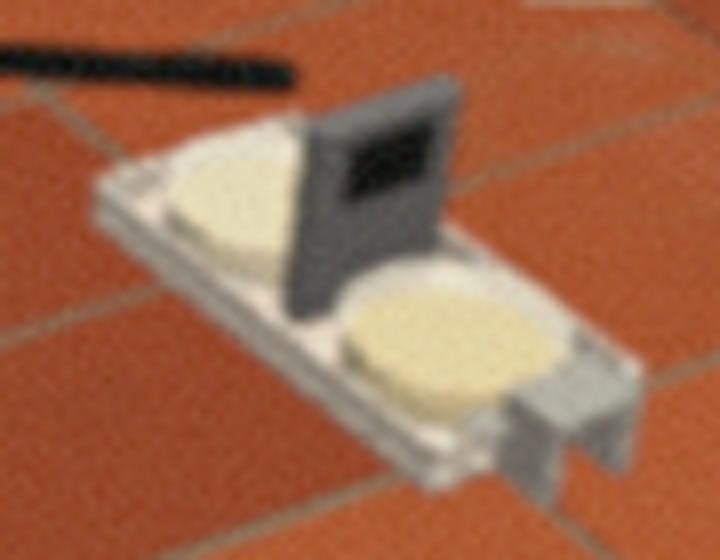

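View pics/c3.png

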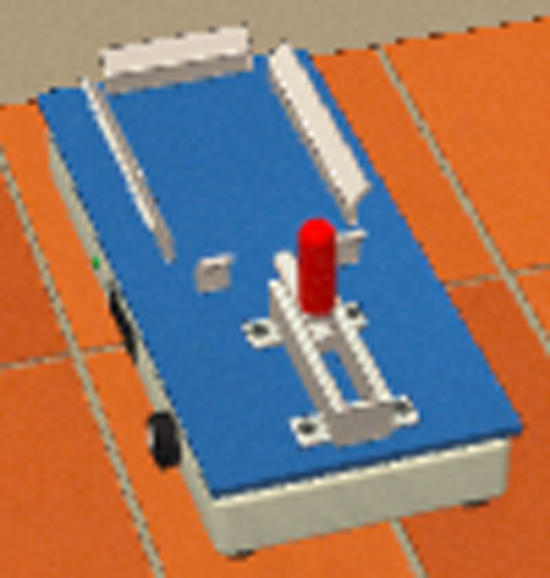

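View pics/c4.png

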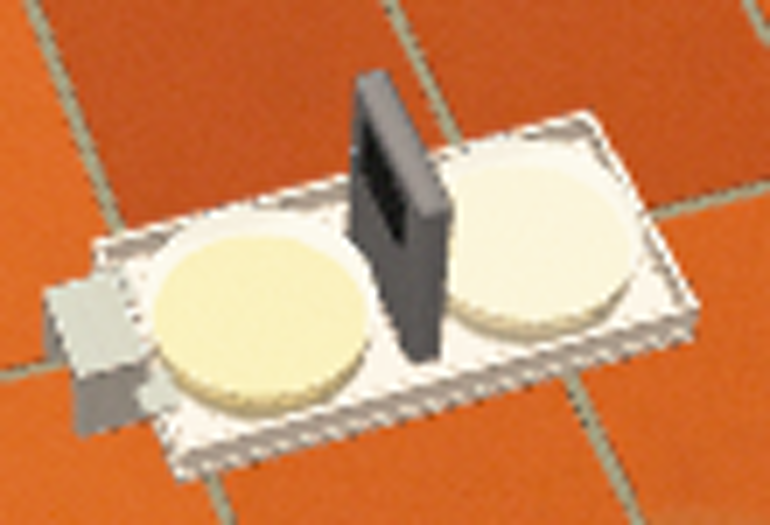

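```bash
cat > fit.py <<'E'
from h import *
from scipy.optimize import least_squares
S=manip.get_image('scene'); D=manip.get_image('side')
sc=lambda L,s,ox,oy:[(np.array(m)/1e3,(u/s+ox,v/s+oy)) for m,(u,v) in L]
A=[(S,)+q for q in sc([((65,145,50),(35,230)),((-65,145,50),(118,410)),((-65,-145,50),(718,188)),((65,-145,50),(595,50))],4,100,200)]
A+=[(D,)+q for q in sc([((-65,145,50),(40,95)),((-65,-145,50),(212,490)),((65,-145,50),(522,430)),((65,145,50),(308,52))],5.5,215,130)]
K=[(S,(527/4+100,80/4+200)),(D,(317/5.5+215,268/5.5+130))]
C=[(S,)+q for q in sc([((-36,73,15),(97,188)),((-36,-73,15),(435,470)),((-25,0,70),(310,125)),((25,0,70),(450,82)),((-15,-93,28),(548,425)),((15,-93,28),(640,375)),((-15,-73,28),(500,395))],8,325,180)]
C+=[(D,)+q for q in sc([((-25,0,70),(372,73)),((25,0,70),(432,210)),((-36,-73,15),(100,240)),((36,-73,15),(185,468)),((36,73,15),(697,308)),((-36,73,15),(588,112)),((-15,-93,28),(45,290)),((15,-93,28),(75,370)),((15,-73,28),(150,345)),((-15,-73,28),(122,270))],7,255,275)]
def R(t): return np.array([[np.cos(t),-np.sin(t),0],[np.sin(t),np.cos(t),0],[0,0,1]])
def fit(L,p0):
    f=lambda p:np.concatenate([np.subtract(proj(P,R(p[2])@m+[p[0],p[1],0]),uv) for P,m,uv in L])
    r=least_squares(f,p0,loss='soft_l1'); print(np.round(r.x,4),'deg',np.degrees(r.x[2])); print(np.round(f(r.x).reshape(-1,2),1).tolist()); return r.x
s=fit(A,[.48,.24,0]); c=fit(C,[.49,-.17,-1.6])
f=lambda p:np.concatenate([np.subtract(proj(P,[p[0],p[1],.094]),uv) for P,uv in K])
k=least_squares(f,[.5,.14]); print('knob',k.x,f(k.x),'in shaker',R(s[2]).T@(np.r_[k.x,0]-np.r_[s[:2],0]))
for P,s0,ox,oy,L in[(S,4,100,200,[(75,210),(120,345),(150,330),(345,130)]),(D,5.5,215,130,[(105,60),(245,35),(170,260),(358,205)])]:
  for u,v in L:
    print((u,v),[np.round(1e3*(R(s[2]).T@(atz(P,u/s0+ox,v/s0+oy,z)-np.r_[s[:2],0])),0)[:2].tolist() for z in(.05,.062,.07)])
E
python3 fit.py
```

```text
[0.5077 0.2127 0.0252] deg 1.4464582394893062
[[-0.7, -1.3], [-0.2, -1.3], [3.1, -1.7], [1.1, -1.4], [-2.0, -1.1], [-0.6, -0.2], [0.0, -1.6], [-1.5, -2.0]]
[ 0.4911 -0.1822 -1.5498] deg -88.7942334497339
[[0.0, -2.1], [0.2, -3.3], [0.4, -0.8], [1.2, -1.6], [1.4, -0.7], [0.9, 1.2], [0.7, -2.0], [-0.3, -1.4], [1.2, -0.5], [-1.3, -0.7], [-1.2, -2.8], [0.9, -0.5], [0.9, -1.0], [-0.5, -1.0], [0.1, 0.4], [0.1, 1.1], [-1.0, -0.9]]
knob [0.51064833 0.13801893] [ 0.51960308 -0.79944366 -0.44836277 -1.19427968] in shaker [ 0.00103464 -0.07477695  0.        ]
(75, 210) [[66.0, 125.0], [50.0, 128.0], [40.0, 129.0]]
(120, 345) [[-31.0, 134.0], [-45.0, 136.0], [-54.0, 137.0]]
(150, 330) [[-29.0, 120.0], [-42.0, 123.0], [-51.0, 124.0]]
(345, 130) [[62.0, -4.0], [46.0, 1.0], [36.0, 4.0]]
(105, 60) [[-26.0, 157.0], [-30.0, 140.0], [-33.0, 128.0]]
(245, 35) [[42.0, 158.0], [37.0, 140.0], [33.0, 128.0]]
(170, 260) [[-39.0, 0.0], [-43.0, -15.0], [-46.0, -25.0]]
(358, 205) [[49.0, 13.0], [44.0, -2.0], [41.0, -13.0]]
```

```bash
cat >> h.py <<'E'
from scipy.spatial.transform import Rotation as Ro
def Rt():
    q=manip.get_state()['ee_rot']; return Ro.from_quat([q[1],q[2],q[3],q[0]]).as_matrix()
def plan(tcp,jawdeg):
    s=manip.get_state(); M=Rt(); d=M.T@(np.array(tcp)-s['position'])*1e3
    cur=np.degrees(np.arctan2(M[1,1],M[0,1]))
    e=(jawdeg-cur+90)%180-90
    # tool x is down => turn about tool x = -world yaw
    print('pos',np.round(s['position'],4),'jaw',round(cur,2),'q6',round(s['qpos'][5],3),'toolx',np.round(M[:,0],3),'| shift',np.round(d,1),'turn',round(-e,2),'or',round(-e-180*np.sign(-e),1),'clock',round(s['clock'],2),'F',np.round(s['contact_force'],1),'w',round(s['width'],4))
E
python3 - <<'E'
from h import *
plan([.5106,.138,.20],1.45)
E
```

```text
pos [0.1405 0.5576 0.2314] jaw 75.86 q6 -0.121 toolx [ 0.  0. -1.] | shift [  31.3 -316.5  461.4] turn 74.41 or -105.6 clock 1.45 F [-0.7 -0.4 -0.1] w 0.0855
```

Call:
step_arm(
  targets=[
    [[0,-80,115],18],
    [[0,-160,230],36],
    [[0,-240,345],55],
    [[10,-316,461],74.4],
    [[20,-316,461],74.4],
    [[20,-316,461],74.4],
    [[20,-316,461],74.4],
    [[20,-316,461],74.4],
    [[20,-316,461],74.4],
    [[20,-316,461],74.4],
    [[20,-316,461],74.4],
    [[20,-316,461],74.4],
    [[20,-316,461],74.4],
    [[20,-316,461],74.4],
    [[20,-316,461],74.4],
    [[20,-316,461],74.4],
  ],
  grip=0.3,
)

```text
clock: 3.05
position: [0.5093, 0.1399, 0.2116]
ee_rot: [0.507, 0.493, 0.507, -0.493]
contact_force: [0.3, 0.2, -0.2]
width: 0.0597
```

Run:
```python
from h import *
plan([.5106,.138,.094-.0187],1.45)
p=snap('wrist','w1.png')
print(manip.search_frame(p,'bolt_knob')[:1]and manip.search_frame(p,'bolt_knob')[0]['xyz'], proj(p,[.5106,.138,.094]),proj(p,[.5106,.138,.114]))
```

```text
pos [0.5093 0.1399 0.2116] jaw 1.58 q6 0.108 toolx [ 0.  0. -1.] | shift [136.3   1.2   2. ] turn 0.13 or -179.9 clock 3.05 F [ 0.3  0.2 -0.2] w 0.0597
[0.514, 0.1447, 0.0709] (np.float64(282.8184517925347), np.float64(205.8909401328274)) (np.float64(282.90395158410286), np.float64(212.48723958354165))
```

View pics/w1.png

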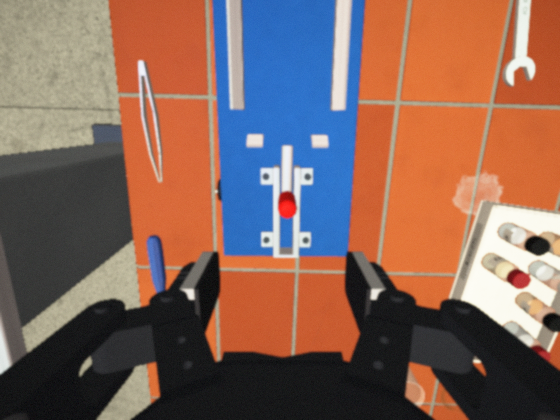

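The wrist view shows the knob at (287,205), the platform's near corners at (223,256) and (350,256), and the stops at (255,140) and (319,140). The tweezers are at (150,120), well clear.

Run:
```python
from h import *
p=manip.get_image('wrist'); im=p['image'].astype(int)
m=(im[...,0]>120)&(im[...,1]<40)&(im[...,2]<50); m[:150]=0;m[:,:260]=0;m[:,310:]=0;m[240:]=0
ys,xs=np.nonzero(m); print(xs.min(),xs.max(),ys.min(),ys.max(),xs.mean(),ys.mean(),p['cx'],p['cy'])
for u,v,z in[(287,205,.094),(287,208,.11),(287,201,.08),(223,256,.05),(350,256,.05),(255,140,.06),(319,140,.06),(237,108,.07),(338,108,.07),(243,108,.062),(332,108,.062),(243,10,.062),(332,10,.062),(221,150,.05),(354,150,.05),(217,20,.05),(363,20,.05)]: print((u,v,z),np.round(atz(p,u,v,z),4)[:2])
b=p['image'][:,:,::-1]; cv2.imwrite('pics/w1c.png',cv2.resize(b[0:280,200:375],None,fx=2.1*1.6,fy=2.1,interpolation=cv2.INTER_CUBIC))
```

```text
279 294 192 215 286.49159663865544 202.42436974789916 282.0959504803628 208.9229418323949
(287, 205, 0.094) [0.5146 0.1384]
(287, 208, 0.11) [0.5143 0.1402]
(287, 201, 0.08) [0.5148 0.1384]
(223, 256, 0.05) [0.4508 0.07  ]
(350, 256, 0.05) [0.583  0.0735]
(255, 140, 0.06) [0.4845 0.1897]
(319, 140, 0.06) [0.5426 0.1913]
(237, 108, 0.07) [0.4698 0.2167]
(338, 108, 0.07) [0.5561 0.219 ]
(243, 108, 0.062) [0.474  0.2171]
(332, 108, 0.062) [0.5522 0.2192]
(243, 10, 0.062) [0.4745 0.2932]
(332, 10, 0.062) [0.5469 0.2952]
(221, 150, 0.05) [0.4515 0.1789]
(354, 150, 0.05) [0.5775 0.1823]
(217, 20, 0.05) [0.4508 0.2886]
(363, 20, 0.05) [0.5755 0.292 ]
```

View pics/w1c.png

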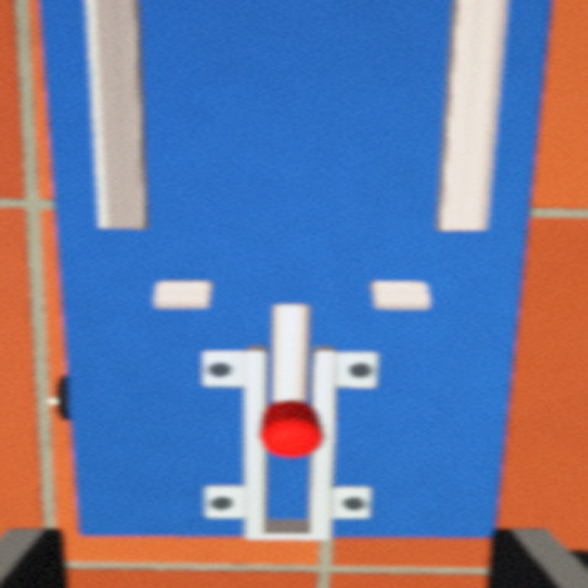

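Call:
step_arm(
  targets=[
    [[30,3.7,1],0],
    [[60,3.7,1],0],
    [[82,3.7,1],0],
    [[82,3.7,1],0],
    [[82,3.7,1],0],
  ],
)

```text
clock: 3.75
position: [0.5142, 0.1379, 0.1296]
ee_rot: [0.506, 0.494, 0.506, -0.494]
contact_force: [0.1, 0.5, -0.2]
width: 0.0599
```

Run:
```python
from h import *
plan([.513,.1385,.094-.0187],1.45)
p=snap('wrist','w2.png')
s=manip.get_state()
for z in(.1,.114): print(proj(p,[s['position'][0],.1385,z]))
print(np.round(p['pose'],3))
```

```text
pos [0.5142 0.1379 0.1296] jaw 1.48 q6 0.105 toolx [-0.  0. -1.] | shift [54.3 -1.2 -0.7] turn 0.03 or -180.0 clock 3.75 F [ 0.1  0.5 -0.2] w 0.0599
(np.float64(282.50173948380217), np.float64(241.16627264189952))
(np.float64(282.5612508115496), np.float64(250.74708340511992))
[[ 1.     0.024  0.008  0.513]
 [ 0.026 -0.963 -0.27   0.206]
 [ 0.001  0.27  -0.963  0.272]
 [ 0.     0.     0.     1.   ]]
```

View pics/w2.png

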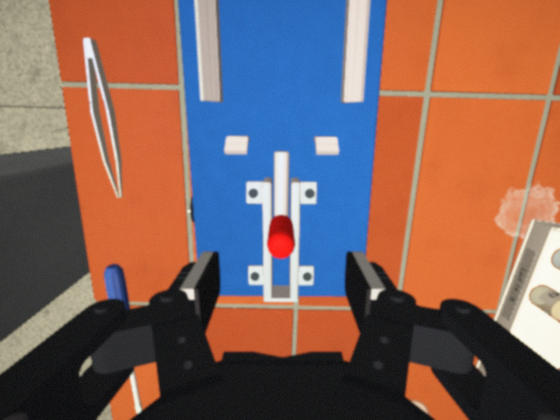

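The knob's top is at (281,247), centred between the fingertips at 218 and 347. I'll descend and grip it.

Call:
step_arm(
  targets=[
    [[20,-0.6,-2],0],
    [[40,-0.6,-2],0],
    [[52,-0.6,-2],0],
    [[52,-0.6,-2],0],
  ],
)

```text
clock: 4.2
position: [0.513, 0.1396, 0.0769]
ee_rot: [0.506, 0.493, 0.507, -0.494]
contact_force: [0.1, -0.3, -0.0]
width: 0.0599
```

Call:
step_arm(
  targets=[
    [[0,0,0],0],
    [[0,0,0],0],
    [[0,0,0],0],
    [[0,0,0],0],
    [[0,0,0],0],
    [[0,0,0],0],
    [[0,0,0],0],
    [[0,0,0],0],
  ],
  grip=1,
  grip_force=40,
)

```text
clock: 5.0
position: [0.5133, 0.1397, 0.0784]
ee_rot: [0.506, 0.494, 0.506, -0.493]
contact_force: [-2.2, 0.1, 5.7]
width: 0.0148
```

Call:
step_arm(
  targets=[
    [[0,0,5],0],
    [[0,0,10],0],
    [[0,0,15],0],
    [[0,0,20],0],
    [[0,0,25],0],
    [[0,0,30],0],
    [[0,0,35],0],
    [[0,0,39],0],
    [[0,0,42],0],
    [[0,0,42],0],
    [[0,0,42],0],
  ],
)

```text
clock: 6.1
position: [0.5142, 0.0994, 0.0784]
ee_rot: [0.505, 0.495, 0.507, -0.493]
contact_force: [-2.2, 5.0, 6.4]
width: 0.0149
```

Run:
```python
from h import *
plan([.513,.095,.094-.0187],1.45)
p=snap('wrist','w3.png')
p=snap('side','s3.png')
b=cv2.imread('pics/s3.png');cv2.imwrite('pics/s3c.png',cv2.resize(b[110:250,190:330],None,fx=4,fy=4))
```

```text
pos [0.5142 0.0994 0.0784] jaw 1.38 q6 0.029 toolx [ 0.     0.003 -1.   ] | shift [ 3.1 -1.3  4.3] turn -0.07 or 179.9 clock 6.1 F [-2.2  5.   6.4] w 0.0149
```

View pics/w3.png

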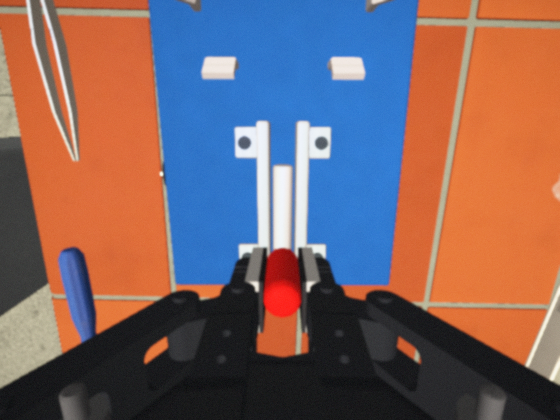

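View pics/s3c.png

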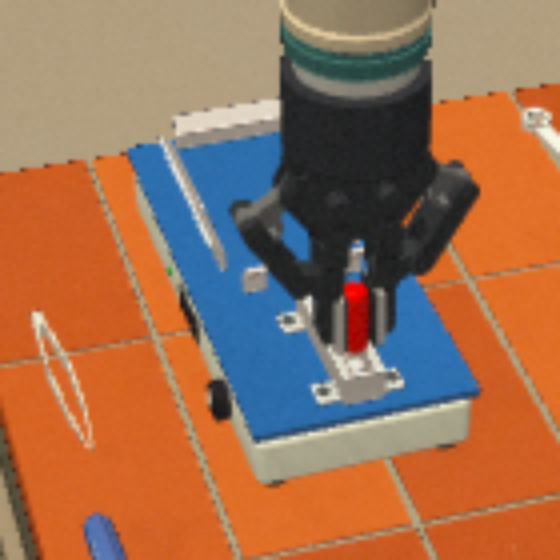

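The bolt is drawn about 40 mm, and its rod tip is now between the barrel rails. I'll release it, lift, and go over the carrier.

Call:
step_arm(
  targets=[
    [[0,0,0],0],
    [[0,0,0],0],
    [[0,0,0],0],
    [[0,0,0],0],
  ],
  grip=0.3,
)

```text
clock: 6.6
position: [0.5146, 0.0975, 0.0772]
ee_rot: [0.506, 0.494, 0.506, -0.494]
contact_force: [0.1, -0.6, -0.6]
width: 0.0595
```

Call:
step_arm(
  targets=[
    [[-40,0,0],0],
    [[-80,0,0],0],
    [[-110,-5,50],0],
    [[-120,-10,100],0],
    [[-120,-15,150],0],
    [[-120,-20,200],0],
    [[-120,-20,250],0],
    [[-120,-20,280],0],
    [[-120,-20,280],0],
    [[-120,-20,280],0],
  ],
)

```text
clock: 7.6
position: [0.5013, -0.1835, 0.1969]
ee_rot: [0.505, 0.494, 0.506, -0.494]
contact_force: [-0.2, 0.7, 0.1]
width: 0.0597
```

Run:
```python
from h import *
plan([.494,-.182,.0333],1.2)
p=snap('wrist','w4.png')
for t in ['carrier_handle','carrier_foot','keeper']: print(t,[(np.round(q['xyz'],3).tolist(),round(q['confidence'],2)) for q in manip.search_frame(p,t)[:2]])
c=Ro.from_euler('z',-88.8,degrees=True).as_matrix()
for m in [(-36,-73,15),(36,-73,15),(36,73,15),(-36,73,15),(-25,0,70),(25,0,70),(-15,-93,28),(15,-93,28)]: print(m,np.round(proj(p,c@np.array(m)/1e3+[.4911,-.1822,0]),1))
```

```text
pos [ 0.5013 -0.1835  0.1969] jaw 1.31 q6 -0.505 toolx [-0.001  0.001 -1.   ] | shift [163.6  -7.1  -1.5] turn 0.11 or -179.9 clock 7.6 F [-0.2  0.7  0.1] w 0.0597
carrier_handle [([0.488, -0.174, 0.017], 0.85)]
carrier_foot [([0.489, -0.174, 0.02], 0.79)]
keeper [([0.486, -0.174, 0.023], 0.93)]
(-36, -73, 15) [199.6 151.7]
(36, -73, 15) [204.1 219.5]
(36, 73, 15) [340.1 219.8]
(-36, 73, 15) [343.7 152. ]
(-25, 0, 70) [269.7 171. ]
(25, 0, 70) [270.2 226.5]
(-15, -93, 28) [177.5 174.4]
(15, -93, 28) [180.1 203.6]
```

View pics/w4.png

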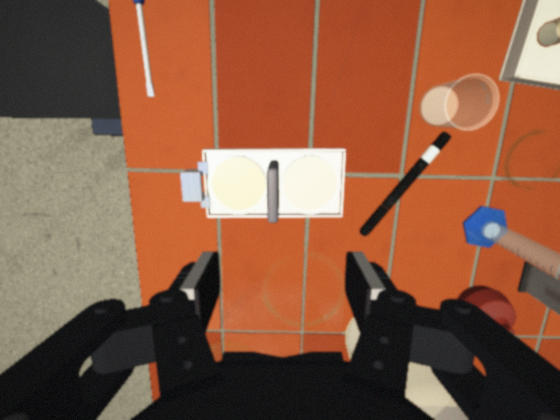

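Wrist view: carrier rim corners are at (203,150) and (342,216), the handle runs (273,162) to (273,221), and the keeper is at the left. The beaker at (460,105) is away from the path. I'll lower to just above the handle.

Call:
step_arm(
  targets=[
    [[40,-8,-4],0],
    [[80,-8,-4],0],
    [[107,-8,-4],0],
    [[107,-8,-4],0],
    [[107,-8,-4],0],
  ],
)

```text
clock: 8.3
position: [0.4939, -0.1782, 0.0907]
ee_rot: [0.507, 0.493, 0.507, -0.493]
contact_force: [1.2, 0.6, 1.7]
width: 0.0599
```

Run:
```python
from h import *
plan([.4935,-.1795,.0333],1.2)
p=snap('wrist','w5.png')
c=Ro.from_euler('z',-88.8,degrees=True).as_matrix()
for m in [(-36,-73,15),(36,-73,15),(36,73,15),(-36,73,15),(-25,0,70),(25,0,70),(-15,-93,28),(15,-93,28)]: print(m,np.round(proj(p,c@np.array(m)/1e3+[.4935,-.1795,0]),1))
cv2.imwrite('pics/w5c.png',cv2.resize(cv2.imread('pics/w5.png')[100:340,120:430],None,fx=2.5,fy=2.5,interpolation=cv2.INTER_CUBIC))
```

```text
pos [ 0.4939 -0.1782  0.0907] jaw 1.54 q6 -0.506 toolx [ 0.  0. -1.] | shift [57.4 -0.5  1.3] turn 0.34 or -179.7 clock 8.3 F [1.2 0.6 1.7] w 0.0599
(-36, -73, 15) [175.4 169.9]
(36, -73, 15) [183.5 265.2]
(36, 73, 15) [377.3 266.2]
(-36, 73, 15) [386.4 171.1]
(-25, 0, 70) [280.6 206.8]
(25, 0, 70) [280.2 290.5]
(-15, -93, 28) [141.8 203.9]
(15, -93, 28) [146.7 245.7]
```

View pics/w5c.png

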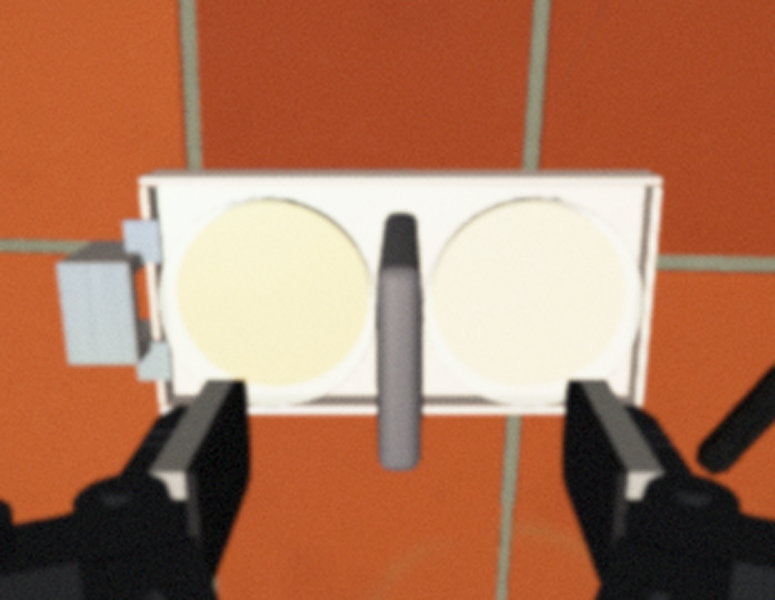

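The carrier fits (0.494, -0.1795), yaw -88.8°, within about 1 px, with the handle midway between the fingers. I'll descend and grip.

Call:
step_arm(
  targets=[
    [[20,0,1.3],0.3],
    [[40,0,1.3],0.3],
    [[54,0,1.3],0.3],
    [[57,0,1.3],0.3],
    [[57,0,1.3],0.3],
  ],
)

```text
clock: 8.85
position: [0.4946, -0.1806, 0.0345]
ee_rot: [0.506, 0.495, 0.504, -0.495]
contact_force: [-0.1, 0.3, 0.8]
width: 0.0599
```

Call:
step_arm(
  targets=[
    [[0,0,0],0],
    [[0,0,0],0],
    [[0,0,0],0],
    [[0,0,0],0],
    [[0,0,0],0],
    [[0,0,0],0],
    [[0,0,0],0],
    [[0,0,0],0],
  ],
  grip=1,
  grip_force=60,
)

```text
clock: 9.65
position: [0.4938, -0.1804, 0.0341]
ee_rot: [0.505, 0.495, 0.505, -0.495]
contact_force: [-0.9, 1.0, 5.2]
width: 0.0092
```

Call:
step_arm(
  targets=[
    [[-10,0,0],0],
    [[-25,0,0],0],
    [[-50,0,0],0],
    [[-80,0,0],0],
    [[-110,0,0],0],
    [[-140,0,0],0],
    [[-150,0,0],0],
    [[-150,0,0],0],
  ],
)

```text
clock: 10.45
position: [0.4942, -0.1806, 0.1844]
ee_rot: [0.506, 0.495, 0.504, -0.495]
contact_force: [0.5, 0.3, -4.2]
width: 0.0091
```

Run:
```python
from h import *
p=snap('wrist','w6.png'); plan([.512,.265,.18],91.4)
print(p['cx'],p['fx'],(Rt().T@(p['pose'][:3,3]-manip.get_state()['position'])).round(4))
cv2.imwrite('pics/w6c.png',cv2.resize(cv2.imread('pics/w6.png')[180:420,120:430],None,fx=2.5,fy=2.5,interpolation=cv2.INTER_CUBIC))
```

```text
pos [ 0.4932 -0.18    0.1829] jaw 1.16 q6 -0.503 toolx [-0.  0. -1.] | shift [   3.    27.8 -444.6] turn 89.76 or -90.2 clock 10.5 F [-0.9  0.8 -3.5] w 0.0096
282.0959504803628 316.26933503297244 [-0.1436  0.0009 -0.0679]
```

View pics/w6c.png

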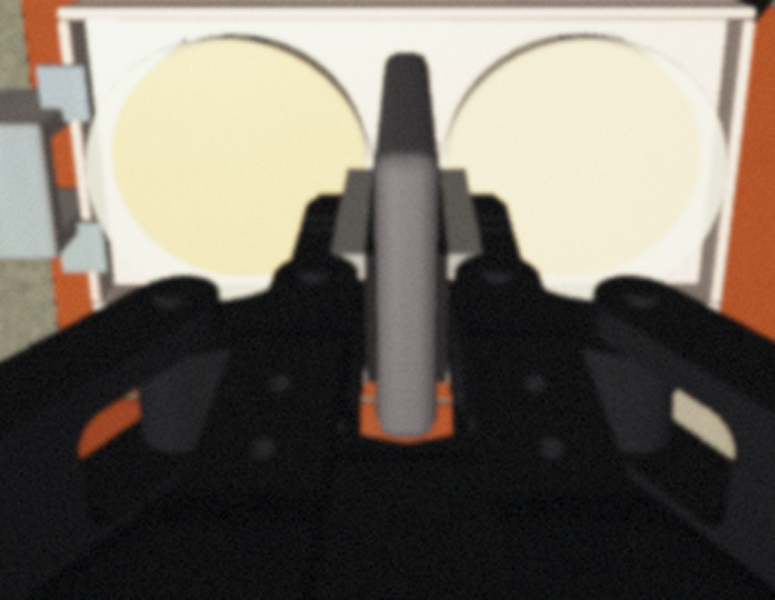

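The carrier is held level. I'll carry it over the bay at safe height while turning it so the keeper faces the bolt.

Run:
```python
from h import *
plan([.5125,.2665,.183],91.2)
```

```text
pos [ 0.4932 -0.18    0.1829] jaw 1.16 q6 -0.503 toolx [-0.  0. -1.] | shift [   0.    28.4 -446.1] turn 89.96 or -90.0 clock 10.5 F [-0.9  0.8 -3.5] w 0.0096
```

Call:
step_arm(
  targets=[
    [[0,2,-25],-6],
    [[0,3,-50],-12],
    [[0,5,-75],-18],
    [[0,6,-100],-24],
    [[0,8,-130],-30],
    [[0,10,-160],-36],
    [[0,12,-190],-42],
    [[0,14,-220],-48],
    [[0,16,-250],-54],
    [[0,18,-280],-60],
    [[0,20,-310],-66],
    [[0,22,-340],-72],
    [[0,24,-370],-78],
    [[0,26,-400],-84],
    [[0,28,-425],-88],
    [[0,28.4,-440],-90],
    [[0,28.4,-446],-90],
    [[0,28.4,-446],-90],
    [[0,28.4,-446],-90],
    [[0,28.4,-446],-90],
  ],
)

```text
clock: 12.5
position: [0.5129, 0.265, 0.1832]
ee_rot: [0.707, -0.007, 0.707, 0.006]
contact_force: [-0.4, 0.9, -2.9]
width: 0.0094
```

Run:
```python
from h import *
plan([.5125,.2665,.118],91.2)
p=snap('wrist','w7.png');p=snap('scene','sc7.png');p=snap('side','sd7.png')
a=cv2.imread('pics/sc7.png')[130:310,80:300];b=cv2.imread('pics/sd7.png')[60:240,180:340]
cv2.imwrite('pics/m7.png',np.hstack([cv2.resize(a,(480,392)),cv2.resize(b,(320,392))]))
```

```text
pos [0.5129 0.265  0.1832] jaw 91.07 q6 -1.233 toolx [-0.    -0.001 -1.   ] | shift [65.2  1.5 -0.3] turn -0.13 or 179.9 clock 12.5 F [-0.4  0.9 -2.9] w 0.0094
```

View pics/w7.png

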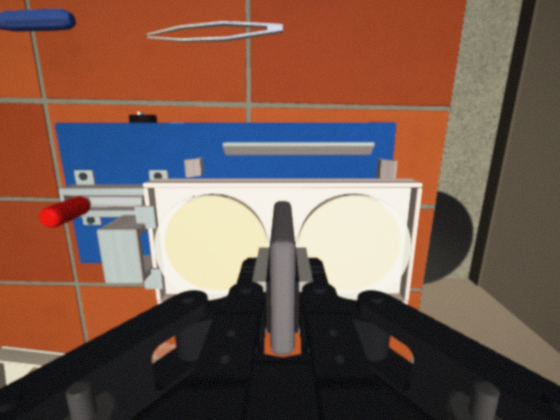

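View pics/m7.png

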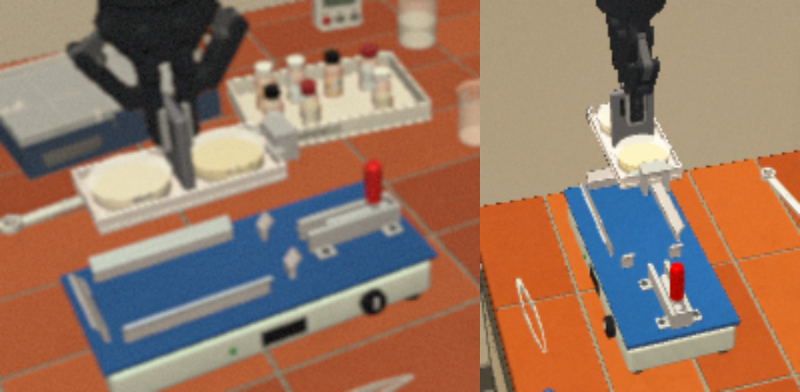

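Run:
```python
from h import *
p=manip.get_image('wrist'); import pickle; pickle.dump({k:p[k] for k in('pose','fx','fy','cx','cy')},open('w7.pkl','wb'))
cv2.imwrite('pics/w7c.png',cv2.resize(cv2.imread('pics/w7.png')[110:300,40:430],None,fx=2.05,fy=3,interpolation=cv2.INTER_CUBIC))
for z in (.05,.062,.07):
  for u,v in [(223,143),(374,143),(203,175),(380,175)]: print(z,(u,v),np.round(atz(p,u,v,z),4)[:2])
```

```text
0.05 (223, 143) [0.465  0.2138]
0.05 (374, 143) [0.4625 0.3429]
0.05 (203, 175) [0.4929 0.1953]
0.05 (380, 175) [0.49   0.3509]
0.062 (223, 143) [0.4641 0.216 ]
0.062 (374, 143) [0.4618 0.3395]
0.062 (203, 175) [0.4908 0.1983]
0.062 (380, 175) [0.488  0.3471]
0.07 (223, 143) [0.4635 0.2174]
0.07 (374, 143) [0.4613 0.3372]
0.07 (203, 175) [0.4895 0.2003]
0.07 (380, 175) [0.4867 0.3446]
```

View pics/w7c.png

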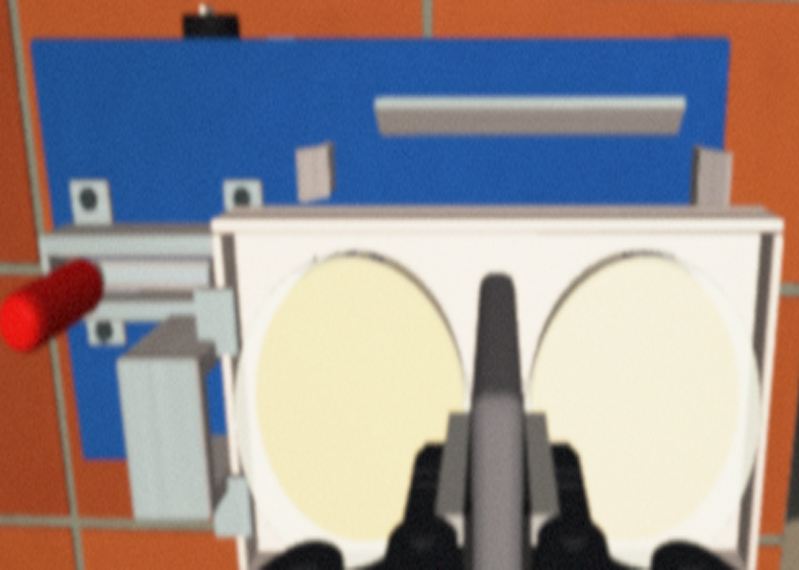

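Run:
```python
from h import *
import pickle; p=pickle.load(open('w7.pkl','rb'))
g=lambda a,b:(a/2.05+40,b/3+110)
for n,a,b,z in [('platL',33,40,.05),('platR',728,40,.05),('platR2',724,90,.05),('stopbase',333,190,.05),('endbase',694,190,.05),('stoptop',297,170,.07),('endtop',731,170,.07),('railTL',375,97,.07),('railTR',686,97,.07),('railBL',384,135,.05),('railBR',679,135,.05),('knobtop',22,328,.114),('knobbase',88,275,.074),('rimL',213,225,.165),('rimR',783,225,.165),('keepL',120,355,.178)]:
    print(n,np.round(atz(p,*g(a,b),z),4)[:2])
print(np.round(p['pose'],3), p['cx'])
```

```text
platL [0.4514 0.0739]
platR [0.446  0.3591]
platR2 [0.4597 0.359 ]
stopbase [0.4915 0.1949]
endbase [0.4885 0.3494]
stoptop [0.4829 0.186 ]
endtop [0.4797 0.3573]
railTL [0.463  0.2174]
railTR [0.4607 0.3376]
railBL [0.4751 0.2172]
railBR [0.4727 0.3415]
knobtop [0.5152 0.1029]
knobbase [0.5127 0.1016]
rimL [0.4787 0.1932]
rimR [0.476  0.3368]
keepL [0.4982 0.1744]
[[-0.019  0.962  0.271  0.445]
 [ 1.     0.018  0.005  0.264]
 [-0.     0.271 -0.962  0.326]
 [ 0.     0.     0.     1.   ]] 282.0959504803628
```

Over the bay, the wrist view gives the bay centre at about x 0.512, y 0.272, yaw 1.1°. The stops (base u 202) and end rail (u 378) put the centre about 7 mm further along +y than the carrier is now. I'll shift and lower to just above the lips, then look again.

Call:
step_arm(
  targets=[
    [[0,7,-0.3],0],
    [[15,7,-0.3],0],
    [[35,7,-0.3],0],
    [[55,7,-0.3],0],
    [[66,7,-0.3],0],
    [[66,7,-0.3],0],
    [[66,7,-0.3],0],
  ],
)

```text
clock: 13.4
position: [0.5129, 0.2736, 0.1177]
ee_rot: [0.707, -0.007, 0.707, 0.007]
contact_force: [-0.7, -0.9, -2.8]
width: 0.0092
```

Run:
```python
from h import *
plan([.5125,.272,.0841],91.1)
p=snap('wrist','w8.png');p=snap('scene','sc8.png');p=snap('side','sd8.png')
a=cv2.imread('pics/sc8.png')[190:310,90:290];b=cv2.imread('pics/sd8.png')[120:240,210:320]
cv2.imwrite('pics/m8a.png',cv2.resize(a,None,fx=4,fy=4,interpolation=cv2.INTER_CUBIC));cv2.imwrite('pics/m8b.png',cv2.resize(b,None,fx=4.5,fy=4.5,interpolation=cv2.INTER_CUBIC))
```

```text
pos [0.5129 0.2736 0.1177] jaw 91.16 q6 -1.221 toolx [ 0.001  0.    -1.   ] | shift [33.6 -1.6 -0.5] turn 0.06 or -179.9 clock 13.4 F [-0.7 -0.9 -2.8] w 0.0092
```

View pics/w8.png

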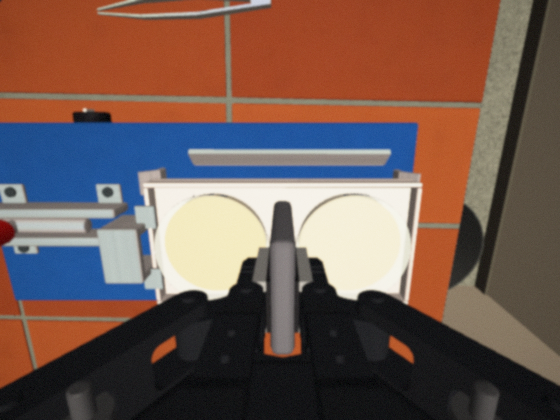

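View pics/m8a.png

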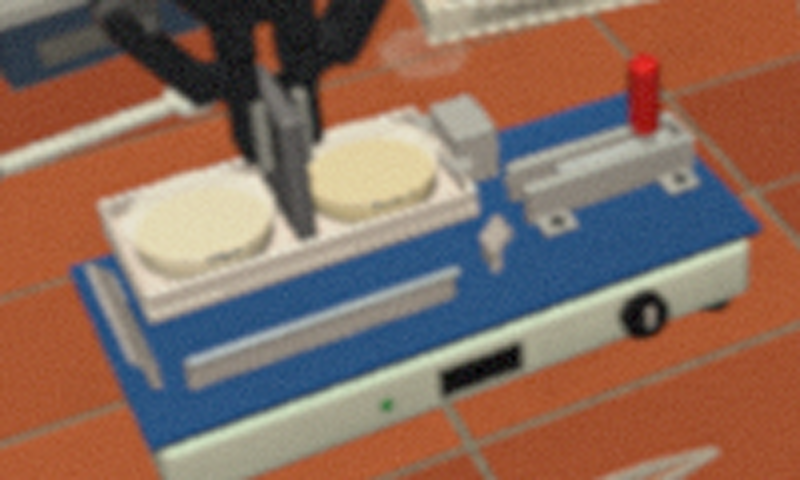

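View pics/m8b.png

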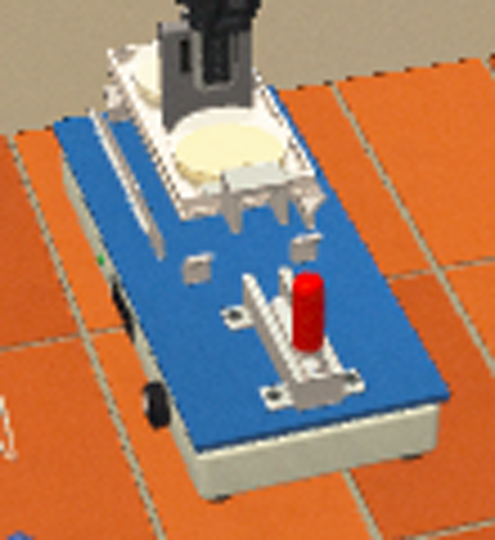

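Run:
```python
from h import *
plan([.5125,.272,.0841],91.1)
p=manip.get_image('wrist')
s=manip.get_state()['position']; print(s)
c=Ro.from_euler('z',1.1,degrees=True).as_matrix(); o=np.array([s[0]-.001,s[1],s[2]-.0341])
for m in [(-36,-73,15),(-36,73,15),(-15,-93,28),(15,-93,28)]: print('carrier',m,np.round(proj(p,c@np.array(m)/1e3+o),1))
o=np.array([.5117,.2717,.05])
for n,m in dict(railin_a=(-39,-50,0),railin_b=(-39,50,0),stop=(-30,-75.5,0),end=(-30,75.5,0),rodtip=(0,-125,14),rodL=(-5,-130,14),rodR=(5,-130,14),platR=(-65,88.5,0)).items(): print(n,np.round(proj(p,c@np.array(m)/1e3+o),1))
cv2.imwrite('pics/w8c.png',cv2.resize(p['image'][110:310,0:266,::-1],None,fx=3,fy=3,interpolation=cv2.INTER_CUBIC))
```

```text
pos [0.5133 0.2736 0.1185] jaw 91.16 q6 -1.221 toolx [ 0.002  0.001 -1.   ] | shift [34.4 -1.6 -0.9] turn 0.06 or -179.9 clock 13.55 F [-0.5 -0.  -2.6] w 0.0097
[0.51318151 0.27356273 0.11839631]
carrier (-36, -73, 15) [141.2 181.8]
carrier (-36, 73, 15) [423.5 182. ]
carrier (-15, -93, 28) [ 94.7 228.5]
carrier (15, -93, 28) [104.  282.9]
railin_a [204.2 162.5]
railin_b [354.8 162.6]
stop [167.1 175.8]
end [391.8 176. ]
rodtip [ 88.5 224.9]
rodL [ 79.6 217.6]
rodR [ 82.2 232. ]
platR [417.3 122.1]
```

View pics/w8c.png

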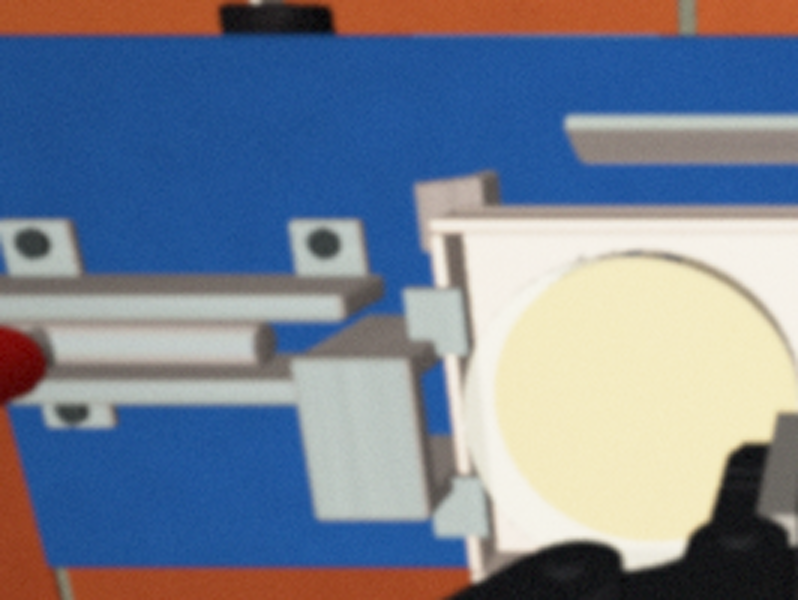

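Rod rows (218–232) and keeper corners match the model within 1 px. The stop base suggests the bay at y ≈ 0.2715, so I'll shift by -2 mm and lower.

Call:
step_arm(
  targets=[
    [[0,-2,0],0],
    [[6,-2,0],0],
    [[12,-2,0],0],
    [[17,-2,0],0],
    [[21,-2,0],0],
    [[24,-2,0],0],
    [[24,-2,0],0],
  ],
)

```text
clock: 14.3
position: [0.5121, 0.2711, 0.0926]
ee_rot: [0.707, -0.007, 0.707, 0.007]
contact_force: [-0.6, -0.2, -2.9]
width: 0.0093
```

No contact, and the underside is about 8 mm above the floor, already inside the rails. I'll go on down.

Call:
step_arm(
  targets=[
    [[2,0,0],0],
    [[4,0,0],0],
    [[6,0,0],0],
    [[7,0,0],0],
    [[8,0,0],0],
    [[9,0,0],0],
    [[9,0,0],0],
  ],
)

```text
clock: 15.0
position: [0.5124, 0.2712, 0.0842]
ee_rot: [0.707, -0.007, 0.707, 0.007]
contact_force: [0.3, 0.4, -3.5]
width: 0.0095
```

Run:
```python
from h import *
plan([.5125,.2715,.0841],91.1)
p=snap('wrist','w9.png');p=snap('side','sd9.png');q=snap('scene','sc9.png')
b=cv2.imread('pics/sd9.png')[120:240,210:320];a=cv2.imread('pics/sc9.png')[190:310,90:290]
cv2.imwrite('pics/m9.png',np.hstack([cv2.resize(a,(500,300)),cv2.resize(b,(275,300))]))
```

```text
pos [0.5124 0.2712 0.0842] jaw 91.16 q6 -1.224 toolx [-0.  0. -1.] | shift [0.1 0.3 0.1] turn 0.06 or -179.9 clock 15.0 F [ 0.3  0.4 -3.5] w 0.0095
```

View pics/w9.png

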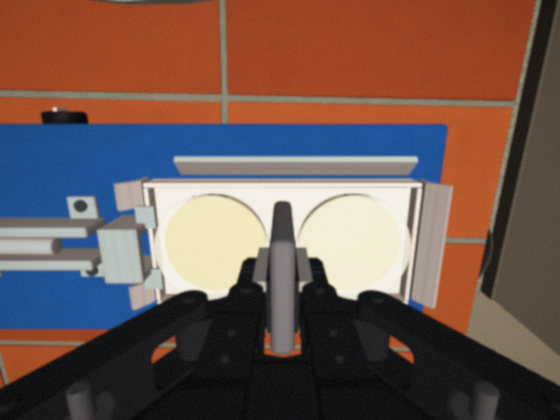

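View pics/m9.png

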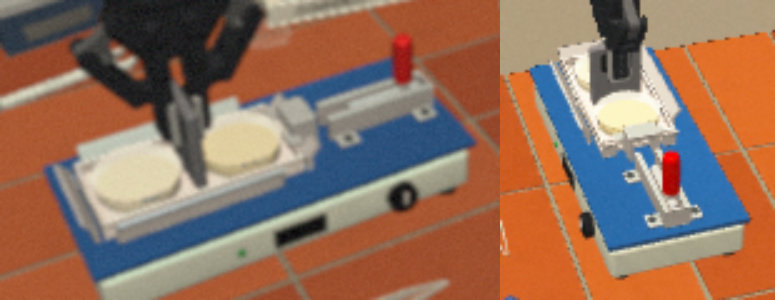

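Now it's inside the bay, stops and end rail on both sides, but the wrist still carries the weight. I'll lower until it bears.

Call:
step_arm(
  targets=[
    [[0.7,0,0],0],
    [[1.4,0,0],0],
    [[2,0,0],0],
    [[2,0,0],0],
    [[2,0,0],0],
  ],
)

```text
clock: 15.65
position: [0.5127, 0.2713, 0.0841]
ee_rot: [0.708, -0.007, 0.707, 0.007]
contact_force: [-2.3, -1.5, 7.8]
width: 0.0092
```

The upward force shows it is bearing. I'll release and lift.

Call:
step_arm(
  targets=[
    [[0,0,0],0],
    [[0,0,0],0],
    [[0,0,0],0],
    [[0,0,0],0],
  ],
  grip=0.3,
)

```text
clock: 16.05
position: [0.5126, 0.2712, 0.0821]
ee_rot: [0.707, -0.007, 0.707, 0.007]
contact_force: [0.0, 0.5, 0.1]
width: 0.0597
```

Call:
step_arm(
  targets=[
    [[-20,0,0],0],
    [[-60,0,0],0],
    [[-105,0,0],0],
    [[-105,-50,0],10],
    [[-105,-100,0],20],
    [[-105,-140,0],30],
    [[-105,-160,0],40],
    [[-105,-160,2],50],
    [[-105,-160,2],60],
    [[-105,-160,2],70],
    [[-105,-160,2],80],
    [[-105,-160,2],90],
    [[-105,-160,2],90],
    [[-105,-160,2],90],
    [[-105,-160,2],90],
    [[-105,-160,2],90],
  ],
)

```text
clock: 17.65
position: [0.5177, 0.1113, 0.1872]
ee_rot: [0.505, 0.494, 0.505, -0.495]
contact_force: [0.1, -0.1, -1.2]
width: 0.0602
```

Run:
```python
from h import *
plan([.5142,.0994,.0769],1.2)
p=snap('wrist','w10.png');p=snap('side','sd10.png');q=snap('scene','sc10.png')
b=cv2.imread('pics/sd10.png')[120:240,210:320];a=cv2.imread('pics/sc10.png')[190:310,90:290]
cv2.imwrite('pics/m10.png',np.hstack([cv2.resize(a,(500,300)),cv2.resize(b,(275,300))]))
```

```text
pos [0.5177 0.1113 0.1872] jaw 1.25 q6 0.058 toolx [-0.  0. -1.] | shift [110.3  -3.8  11.8] turn 0.05 or -180.0 clock 17.65 F [ 0.1 -0.1 -1.2] w 0.0602
```

View pics/w10.png

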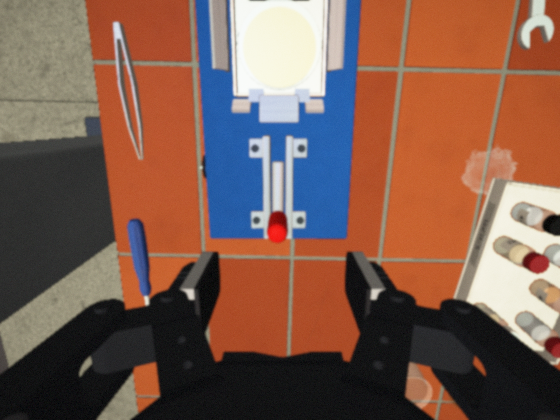

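View pics/m10.png

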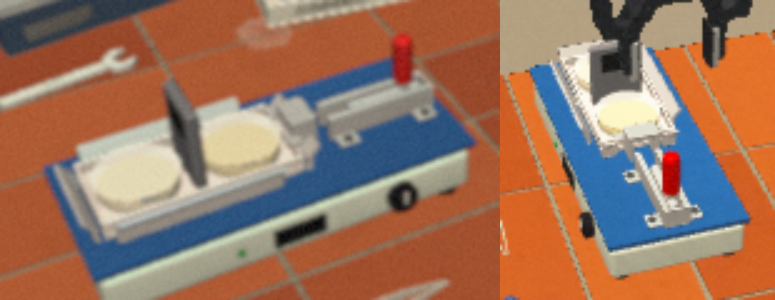

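The carrier sits in the bay with the keeper at (279,107), in line with the rod at (278,185). I'll re-grip the knob.

Call:
step_arm(
  targets=[
    [[20,-3.8,11.8],0],
    [[50,-3.8,11.8],0],
    [[75,-3.8,11.8],0],
    [[95,-3.8,11.8],0],
    [[109,-3.8,11.8],0],
    [[109,-3.8,11.8],0],
  ],
)

```text
clock: 18.4
position: [0.5125, 0.0993, 0.0764]
ee_rot: [0.504, 0.494, 0.506, -0.496]
contact_force: [0.2, -0.1, 0.3]
width: 0.0599
```

Call:
step_arm(
  targets=[
    [[0,0,0],0],
    [[0,0,0],0],
    [[0,0,0],0],
    [[0,0,0],0],
    [[0,0,0],0],
    [[0,0,0],0],
    [[0,0,0],0],
    [[0,0,0],0],
  ],
  grip=1,
  grip_force=40,
)

```text
clock: 19.2
position: [0.5142, 0.0995, 0.0794]
ee_rot: [0.505, 0.495, 0.505, -0.495]
contact_force: [-2.0, -0.8, 5.8]
width: 0.0149
```

Call:
step_arm(
  targets=[
    [[0,0,-4],0],
    [[0,0,-8],0],
    [[0,-0.2,-12],0],
    [[0,-0.4,-16],0],
    [[0,-0.4,-20],0],
    [[0,-0.4,-24],0],
    [[0,-0.4,-28],0],
    [[0,-0.4,-32],0],
    [[0,-0.4,-35],0],
    [[0,-0.4,-38],0],
    [[0,-0.4,-38],0],
  ],
)

```text
clock: 20.3
position: [0.5134, 0.1374, 0.0794]
ee_rot: [0.506, 0.495, 0.505, -0.494]
contact_force: [-1.1, -0.2, 6.0]
width: 0.015
```

Moving freely. I'll push on slowly to the end stop.

Call:
step_arm(
  targets=[
    [[0,0,-2],0],
    [[0,0,-4],0],
    [[0,0,-6],0],
    [[0,0,-7],0],
    [[0,0,-8],0],
    [[0,0,-8],0],
    [[0,0,-8],0],
  ],
)

```text
clock: 21.0
position: [0.5133, 0.1445, 0.0794]
ee_rot: [0.506, 0.495, 0.504, -0.495]
contact_force: [-1.7, -2.9, 6.0]
width: 0.0149
```

Call:
step_arm(
  targets=[
    [[0,0,-1.5],0],
    [[0,0,-3],0],
    [[0,0,-3],0],
    [[0,0,-3],0],
  ],
)

```text
clock: 21.4
position: [0.5132, 0.1445, 0.0794]
ee_rot: [0.508, 0.493, 0.504, -0.496]
contact_force: [-0.3, -13.1, 7.2]
width: 0.0152
```

Run:
```python
from h import *
p=snap('wrist','w11.png');plan([.5142,.0994,.0769],1.2)
```

```text
pos [0.5132 0.1445 0.0794] jaw 1.3 q6 0.131 toolx [ 0.001 -0.007 -1.   ] | shift [ 2.8 -0.1 45.1] turn 0.1 or -179.9 clock 21.45 F [ -1.5 -13.    6.7] w 0.0148
```

View pics/w11.png

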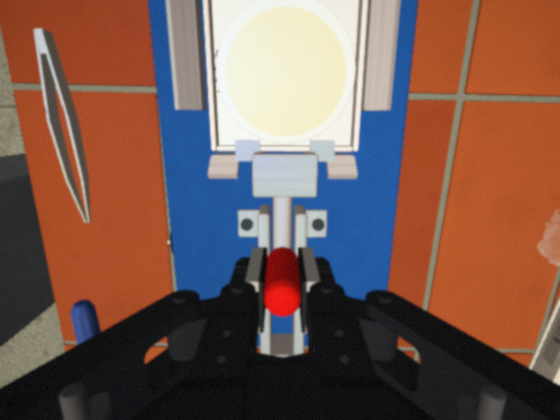

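The hard stop was reached: 45 mm of travel and 13 N. The rod enters the keeper at (283,200). I'll relieve the push, release, lift away and check.

Call:
step_arm(
  targets=[
    [[0,0,2.5],0],
    [[0,0,2.5],0],
  ],
)

```text
clock: 21.65
position: [0.5132, 0.1445, 0.0794]
ee_rot: [0.506, 0.495, 0.504, -0.495]
contact_force: [-1.5, -4.3, 5.6]
width: 0.0148
```

Call:
step_arm(
  targets=[
    [[0,0,0],0],
    [[0,0,0],0],
    [[0,0,0],0],
    [[0,0,0],0],
  ],
  grip=0.3,
)

```text
clock: 22.05
position: [0.5129, 0.1461, 0.0782]
ee_rot: [0.505, 0.495, 0.505, -0.495]
contact_force: [0.4, 0.3, -0.5]
width: 0.0599
```

Call:
step_arm(
  targets=[
    [[-30,0,0],0],
    [[-70,0,0],0],
    [[-110,0,0],0],
    [[-120,0,0],0],
    [[-120,0,0],0],
    [[-120,0,0],0],
  ],
)

```text
clock: 22.65
position: [0.512, 0.1459, 0.1972]
ee_rot: [0.505, 0.494, 0.506, -0.495]
contact_force: [0.5, 0.3, -0.3]
width: 0.0595
```

Run:
```python
from h import *
plan([.5142,.0994,.0769],1.2)
p=snap('wrist','w12.png');p=snap('side','sd12.png');q=snap('scene','sc12.png')
b=cv2.imread('pics/sd12.png')[120:240,210:320];a=cv2.imread('pics/sc12.png')[190:310,90:290]
w=cv2.imread('pics/w12.png')
cv2.imwrite('pics/m12.png',np.vstack([np.hstack([cv2.resize(a,(500,300)),cv2.resize(b,(275,300))]),cv2.resize(w[0:260,140:420],(775,300))[:, :775]]))
for n,P in(('side',p),('scene',q)):
  for t in('beaker_2_mid','tweezers'): print(n,t,[(np.round(r['xyz'],3).tolist(),round(r['confidence'],2)) for r in manip.search_frame(P,t)[:1]])
```

```text
pos [0.512  0.1459 0.1972] jaw 1.17 q6 0.126 toolx [-0.002 -0.    -1.   ] | shift [120.3   1.5  46.5] turn -0.03 or 180.0 clock 22.65 F [ 0.5  0.3 -0.3] w 0.0595
side beaker_2_mid [([0.659, -0.106, 0.038], 0.64)]
side tweezers [([0.365, 0.203, 0.007], 0.5)]
scene beaker_2_mid [([0.644, -0.092, 0.039], 0.6)]
scene tweezers [([0.366, 0.205, 0.006], 0.94)]
```

View pics/m12.png

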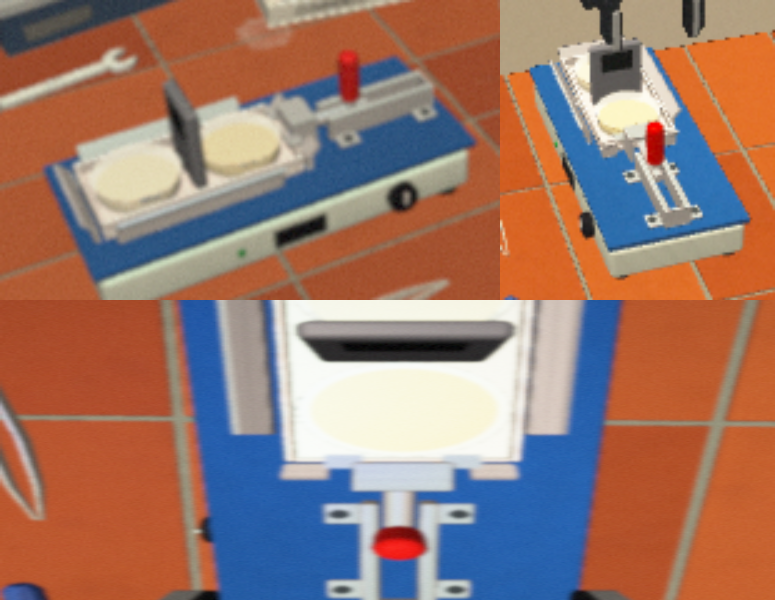

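The bolt is home in the keeper, the carrier is flat in the bay and the gripper is clear. The beaker and tweezers read where they were at the start. I'm handing the job in.

```bash
python3 -c "
from rig import manip
print(manip.sign_off())"
```

```text
the job is handed in; nothing more can be done
None
```

The carrier is locked onto the shaker, and I handed the job in at about 22.7 s of the 69 s allowed; `sign_off` gives no verdict.

- **Bolt drawn:** I pulled it back by the red knob about 40 mm. It probably reached its drawn stop, because the later push home took 45 mm from there.
- **Carrier placed:** I lifted it level by its handle, turned it 90° and lowered it into the bay with the keeper towards the bolt. It came to rest on the platform with an upward force of about 8 N, and I released it.
- **Bolt home:** I pushed the knob 45 mm, the bolt's full travel. It then stopped moving at about 13 N, so it is against the home stop.

**Last checks:** the pictures show the rod entering the keeper, the carrier flat between the rails, and the gripper clear of everything with contact force near zero. The network's positions for the beaker and tweezers agree with the start to within about 5 mm, which is close to its accuracy.

**What disagreed:**
- **Camera offset:** the scene and side cameras differed from the wrist camera by about 2.5 to 3 mm. I went with the wrist camera and contact readings.
- **Bay estimate:** my first estimate of the bay's position along the shaker was about 5 mm off, because I had taken the bolt to start fully home. I corrected it from a wrist picture of the bay's stops and end rail before lowering the carrier.

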